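Lock a plate reader's hidden carriage with its transit pin

ROBOT

A 6-joint arm with a two-finger parallel gripper is mounted at the origin on a cart in front of the work surface, level with it; the furniture and walls round the work are solid. World frame = base frame: x ahead of the robot, y to its left, z up, the work surface at z = 0. Lengths are in m, angles in rad, forces in N, time in s.
With the tool pointing down it reaches from about 0.3 to 0.775 m from the base axis. Payload 14.6 kg.
Tool frame: the origin (TCP) lies at the very end of the fingers, on their centre line; the grasp point (between the pads) lies 19 mm behind it; z points along the fingers, y is the line along which they close (so a half turn about z gives the same grasp; the last joint's range is limited). The gripper opens to 94 mm and grips with 3 to 60 N. Pads are 16 mm wide; open, the fingers measure 119 mm over their backs; the gripper's body (75 mm by 177 mm) begins 78 mm behind the grasp point.
Start: joints at [-1.178, 0.3, 1.521, -0, 1.321, -0.067], TCP at [0.244, -0.493, 0.205] pointing down, gripper open.
Joint ranges: [-3.03, 3.03], [-0.79, 2.21], [0.23, 2.52], [-1.04, 4.18], [0, 3.07], [-2.55, 2.55]. Speed limits (rad/s): [2.22, 2.22, 2.57, 3.14, 3.14, 3.14].

INTERFACE

Orientations are given as [roll, pitch, yaw] about the fixed x, y, z axes, in that order (R = Rz(yaw) Ry(pitch) Rx(roll)).
In Python, from station import ctrl, cams gives the robot as it stands. The module is installed in compiled form; this text tells all that it offers.
- The arm moves only by the tool arm_command, never from a script. Its argument "plan" is a list that holds one entry, the list of rows, each a list of 7 numbers: the shift along the tool's x, y, z in parts of the range, where 1.0 means 1000 mm, then the turn, a rotation vector about the tool's x, y, z in a scale on which 1.0 is 2 pi rad, then the closure, from -1 (fully open) to 1 (shut). A call has 1 to 12 rows; each row is the pose to reach, as a shift and turn from the pose commanded when the call began, along the tool's axes at that moment; what a row does not reach only later rows make up. A row lasts 1/10 s, in which the tool goes at most 50 mm and 8.59 degrees, less where a joint would pass 70% of its speed; a pose out of reach is approached as far as the arm can. Shift and turn numbers lie between -1 and 1, and a call with a number outside is refused. A call with a gripper value outside its range is refused whole. The fingers move at their own pace and stop on an object; "squeeze" is the grip in N (left out, the last holds). Time passes only in rows, so rows that repeat a pose let the fingers close. It gives the time, the measured TCP pose, the force, the opening and the grip force at its end, in the units of the state.
- ctrl.get_obs(): the state, without advancing time (a new reading comes with each control period).
- cams.camera(name): name is "scene" or "top"; returns (picture, depth): 480x640x3 uint8, blue, green, red; 480x640 float32, m along the optical axis (not along the pixel's ray), 0 where there is no reading.
- cams.camera_info(name): a dict with "fx", "fy", "cx", "cy" (pixels), "world_to_cam" (4x4, takes a point from world to camera coordinates). Camera axes: x right, y down, z forward; pixel columns grow to the right and rows downward; lengths in m; the calibration is good to about 2 mm. A picture is of the moment at which its call begins. camera_info takes no time and is no camera call.
- ctrl.hand_in(): hands the job in; it is judged then, once.
The state is a dict: "time_s": time; "qpos": joint angles; "joint_vel": joint speeds; "tau": joint torques, N m; "ee_pos": TCP position; "eef_rot": TCP orientation; "force": force on the tool from outside, world axes, zero at the start; "moment": the same for the moment, N m; "grip_width": finger opening in m; "grip_force": force on a finger pad.
Only numpy, scipy, OpenCV 4.12 (cv2) and the standard library are available. Lean on these libraries where they do the work, as an engineer would, in place of code of your own. Each camera call takes 0.05 s, during which the arm holds its last target. There are 200 camera calls.

TASK

The plate reader is about to be moved. Take the transit pin out of its stand, put it through the brush-sealed slot in the reader's cover and, pressing only lightly, slide its tip along the hidden carriage until it drops into the carriage's locking hole; then seat the pin fully home, upright with its collar flat on the cover, and let go. Be gentle with the reader (a few newtons are enough, 30 N would damage the carriage) and leave the beaker, the jar and the timer alone.

Things in the scene. Friction and masses are not known exactly. Their poses are not given: they have to be found in the camera images.
- reader: bench-top plate reader: white box with a flat grey slotted cover, 180 (x) x 240 (y) x 90 mm high, fixed on the bench (does not slide). Origin: centre of its underside; z up, y along the slot, x to its rear (the front with a black door and three buttons faces -x)
- slot_center (a point): centre of the slot at the cover's top face (90 mm up), straight above the reader's origin. The slot goes right through the 8 mm cover; it is 16 mm wide (reader x), 70 mm long (reader y), edges bevelled 1.5 mm. A soft black brush seal 5 mm down in the slot hides the inside from view; it gives way to the pin without any resistance
- deck_level (a point): point straight below the slot's centre, 24 mm under the cover's top face, at the height of the hidden carriage deck's top (dark, flat, under the whole slot). The deck's one round locking hole, 16 mm, bevelled 1.5 mm, right through its 12 mm thickness (free space below), lies on the slot's centre line, anywhere from y = -22 to +22 mm of here: not measured, new every time
- deck_down (a point): point 6 mm below deck_level: the deck's top at its lower stop. The deck floats on springs: it starts to give at about 3 N of downward push, takes about 0.8 N more per mm and is solid after 6 mm (about 8 N); it rises again when the push ends. Along the slot it is braked and holds still against 60 N
- transit_pin: upright pin, 79 mm long, about 90 g: steel shaft 12 mm thick, 40 mm long, tip bevelled 1.5 mm; steel collar 28 mm wide, 5 mm thick; black grip 20 x 20 mm, 34 mm high. Origin: centre of the tip's end face; z up the shaft (collar underside at 40, its top at 45, grip 45 to 79 mm); x, y square to the grip's flat sides. Starts in the stand
- pin_collar (a point): on the pin's axis at its collar's underside, 40 mm above the tip. On the stand's top at the start; on the cover's top face when the pin is home; still 16 mm above the cover when the tip stands on the deck beside the hole
- pin_stand: small grey block fixed to the bench, 56 x 56 x 50 mm on a 56 x 90 mm foot (long in y), with a bore of 13.5 mm and 41 mm depth in the middle of its top, in which the pin stands upright. Origin: centre of its underside, z up
- beaker_glass: small empty clear glass beaker, 48 mm wide, 56 mm high, to be left alone. Origin: centre of its underside
- jar_red: white jar with a red lid, 50 mm wide, 72 mm high, to be left alone. Origin: centre of its underside
- timer: red kitchen-style timer on a white foot, 60 mm wide, 42 mm high, to be left alone. Origin: centre of its underside
Things that resemble listed ones, but are neither listed nor needed, are in the scene too. What is shaped like the pin_stand but blue or pink is not meant. Leave any blue look-alike of the transit_pin alone.

How it is judged:
On the way, in this order (a step that is already met when the one before it is completed fails the run):
1. the pin is out of its stand (z of transit_pin in the frame of pin_stand above 0.055 m), for 0.1 s.
2. the pin's tip is through the slot, at least 15 mm below the cover's top face (horizontal distance between transit_pin and slot_center below 0.036 m and z of transit_pin in the frame of reader below 0.075 m and angle between transit_pin's own z axis and vertical below 0.35 rad), for 0.1 s.
At the end, for the whole second after the job is handed in: the pin stands in the slot and in the carriage's hole, tip at least 37.5 mm below the cover's top face (collar flat on the cover, to 2.5 mm), within 0.08 rad of upright, released and at rest (horizontal distance between transit_pin and slot_center below 0.036 m and z of transit_pin in the frame of reader below 0.0525 m and angle between transit_pin's own z axis and vertical below 0.08 rad and linear speed of transit_pin below 0.01 m/s); the robot touches nothing.
It fails at once if before its collar is within 3 mm of the cover, the pin is pressed on the reader (cover, slot or carriage) with more than 30 N (contact force between transit_pin and reader above 30 N and z of transit_pin in the frame of reader above 0.053 m).
It fails at once if the fingers or the arm press on the reader with more than 30 N (contact force between any of the fingers, the arm and reader above 30 N).
It fails at once if the beaker, the jar or the timer is moved by more than 20 mm (distance of any of beaker_glass, jar_red, timer from where it was at the start of the episode above 0.02 m).
It also fails if it takes over 54 s, if anything falls off the work surface, if the arm or the gripper's body presses on something with over 40 N, if the wrist force passes 120 N, or if a joint passes its speed limit or range.

## Working session

There is one attempt and no reset: what is moved stays moved. The work goes in short steps, Python scripts to look and compute and a tool call to move; the robot and the scene stay as the last step left them, time stands still between calls to the robot, and variables do not carry over. Pictures are saved under pics/ and viewed, at most 10 in all, crops included, and the job is handed in when it is done.

Besides the shell and the picture viewer there is one more tool, called after "Emit:" as a command line: name --argument value ..., lists and objects as JSON in quotes. arm_command: Moves the arm, as the interface text tells. Its arguments: {"type":"object","properties":{"plan":{"type":"array"},"squeeze":{"type":"number"}},"required":["plan"]}

```bash
mkdir -p pics; cat > h.py <<'E'
import numpy as np, cv2
from station import ctrl, cams
def cloud(name):
    im,d=cams.camera(name); k=cams.camera_info(name)
    v,u=np.mgrid[:480,:640]
    P=np.stack([(u-k['cx'])/k['fx']*d,(v-k['cy'])/k['fy']*d,d,np.ones_like(d)],-1)
    W=P@np.linalg.inv(k['world_to_cam']).T
    return im,d,W[...,:3]
E
python3 - <<'E'
from h import *
for n in('scene','top'):
    im,d,W=cloud(n); cv2.imwrite(f'pics/{n}0.png',im); np.savez(f'{n}0.npz',im=im,d=d,W=W)
    k=cams.camera_info(n); print(n,k['fx'],np.linalg.inv(k['world_to_cam']).round(3).tolist())
print(ctrl.get_obs())
E
```

```text
scene 566.7041990995353 [[0.802, -0.251, 0.542, -0.269], [-0.597, -0.324, 0.733, -1.066], [-0.008, -0.912, -0.41, 0.667], [0.0, 0.0, 0.0, 1.0]]
top 557.2376577135112 [[-0.024, -0.978, 0.206, 0.194], [-1.0, 0.025, 0.001, -0.067], [-0.006, -0.206, -0.979, 1.598], [0.0, 0.0, 0.0, 1.0]]
{'time_s': 0.1, 'qpos': array([-1.17755902e+00,  3.00400653e-01,  1.52151196e+00, -1.08715353e-05,
        1.32069939e+00, -6.66032768e-02]), 'joint_vel': array([ 0.00052727, -0.00108647, -0.00142631, -0.00014803,  0.00061123,
       -0.00105286]), 'tau': array([ 3.67747216e-04, -5.32645082e+01, -3.53284049e+01,  7.08567468e-02,
        2.35141878e-02, -3.51619030e-05]), 'ee_pos': array([ 0.24399662, -0.49265548,  0.20495421]), 'eef_rot': array([-3.14057486e+00, -5.73346672e-05,  4.59843254e-01]), 'force': array([0.32481588, 0.17654564, 0.70568249]), 'moment': array([-0.06676479,  0.00473468,  0.02372202]), 'grip_force': 0.0, 'grip_width': 0.09401655709153531}
```

View pics/scene0.png

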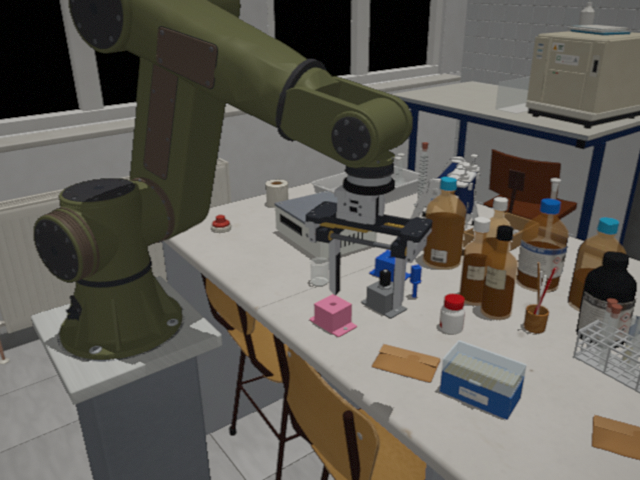

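View pics/top0.png

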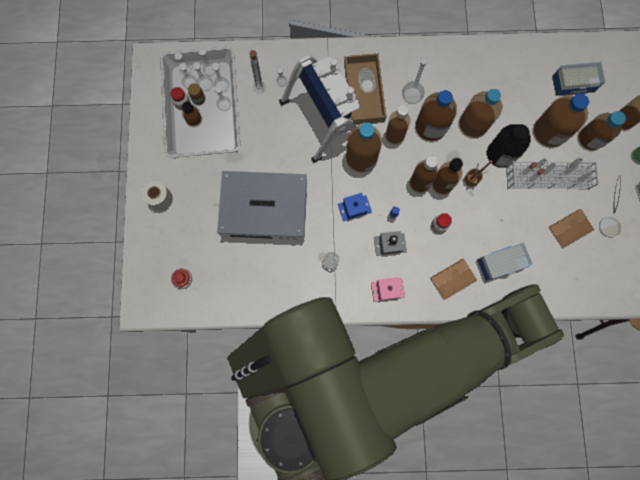

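The top view shows the slot at about (262,203), the pin with its black grip in the grey stand at about (392,240), a blue look-alike pin at (395,212), the beaker at (330,262) and the jar at (443,222). In the scene view the pin's grip is at about (385,277).

```bash
python3 - <<'E'
from h import *
t=np.load('top0.npz'); W=t['W'];im=t['im'].astype(int)
def rep(n,m,W=W):
    p=W[m]; print(n,m.sum(),np.median(p,0).round(4),p.min(0).round(3),p.max(0).round(3))
def box(u0,u1,v0,v1):
    m=np.zeros((480,640),bool); m[v0:v1,u0:u1]=1; return m
b=box(210,315,165,245); cov=b&(W[...,2]>.082)&(W[...,2]<.1); rep('cover',cov)
r=cv2.minAreaRect(W[cov][:,:2].astype(np.float32)*1000); print(r)
g=im.sum(2); sl=box(240,285,190,215)&(g<150); rep('slot',sl)
print(cv2.minAreaRect(W[sl][:,:2].astype(np.float32)*1000), W[sl][:,2].mean())
# slot centre by ray at z=.09
k=cams.camera_info('top'); T=np.linalg.inv(k['world_to_cam'])
def ray(k,u,v,z):
    T=np.linalg.inv(k['world_to_cam']); d=T[:3,:3]@[(u-k['cx'])/k['fx'],(v-k['cy'])/k['fy'],1]; c=T[:3,3]; return (c+d*(z-c[2])/d[2]).round(4)
v,u=np.nonzero(sl); print('slot px',u.mean(),v.mean(),u.min(),u.max(),v.min(),v.max(), ray(k,(u.min()+u.max())/2,(v.min()+v.max())/2,.09))
zs=np.median(W[cov][:,2]);print('coverz',zs)
s=box(370,412,225,262); rep('stand+',s&(W[...,2]>.03)); 
st=s&(W[...,2]>.044)&(W[...,2]<.054); print('stand',cv2.minAreaRect(W[st][:,:2].astype(np.float32)*1000))
gp=s&(W[...,2]>.075); rep('grip',gp); print(cv2.minAreaRect(W[gp][:,:2].astype(np.float32)*1000))
for n,bb in dict(blue=(385,405,203,222),jar=(430,456,208,238),beaker=(318,342,248,275),bstand=(335,375,190,222),pink=(368,408,275,304)).items():
    rep(n,box(*bb)&(W[...,2]>.02))
s2=np.load('scene0.npz');W2=s2['W'];m=(np.abs(W2[...,:2]-np.median(W[gp],0)[:2])<.03).all(-1)
mg=m&(W2[...,2]>.06); rep('grip scene',mg,W2); v,u=np.nonzero(mg);print(u.min(),u.max(),v.min(),v.max())
I=s2['im'];cv2.imwrite('pics/c.png',np.hstack([cv2.resize(I[255:325,350:450],None,fx=4,fy=4),cv2.resize(t['im'][195:265,360:460],None,fx=4,fy=4)]))
E
```

```text
cover 5305 [0.5955 0.0821 0.0902] [ 0.5   -0.043  0.082] [0.695 0.208 0.1  ]
((597.2998046875, 82.69503021240234), (240.88136291503906, 183.0234375), 85.94245147705078)
slot 99 [0.5996 0.08   0.0854] [ 0.194 -0.067  0.075] [0.607 0.116 1.598]
((411.6437683105469, -2.012908935546875), (449.1924133300781, 60.74082565307617), 24.282270431518555) 0.10015370385361821
slot px 262.2121212121212 202.66666666666666 250 273 201 205 [0.5972 0.0832 0.09  ]
coverz 0.09024846433526723
stand+ 432 [ 0.4818 -0.2769  0.0505] [ 0.194 -0.309  0.031] [ 0.517 -0.067  1.598]
stand ((486.89068603515625, -280.0862121582031), (57.520408630371094, 56.95013427734375), 4.400732040405273)
grip 70 [ 0.4844 -0.2783  0.0888] [ 0.194 -0.291  0.075] [ 0.497 -0.067  1.598]
((342.66522216796875, -182.06883239746094), (23.600738525390625, 374.9512939453125), 55.706729888916016)
blue 92 [ 0.5657 -0.2891  0.0745] [ 0.194 -0.303  0.037] [ 0.582 -0.067  1.598]
jar 296 [ 0.5348 -0.4218  0.068 ] [ 0.194 -0.45   0.02 ] [ 0.564 -0.067  1.598]
beaker 87 [ 0.4451 -0.1068  0.0493] [ 0.194 -0.13   0.022] [ 0.461 -0.067  1.598]
bstand 434 [ 0.5942 -0.1804  0.0494] [ 0.194 -0.216  0.02 ] [ 0.63  -0.067  1.598]
pink 444 [ 0.3538 -0.2648  0.0493] [ 0.194 -0.297  0.021] [ 0.385 -0.067  1.598]
grip scene 186 [ 0.4794 -0.29    0.0782] [ 0.473 -0.298  0.06 ] [ 0.496 -0.273  0.094]
379 390 269 286
```

View pics/c.png

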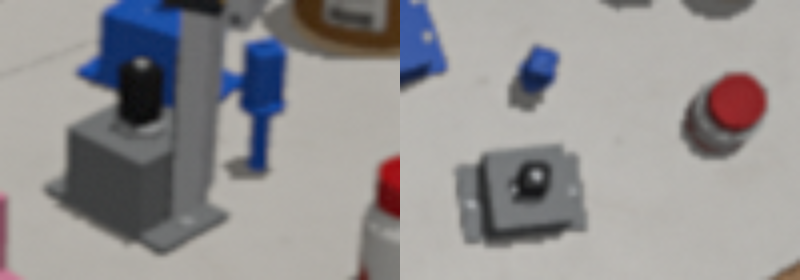

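```bash
python3 - <<'E'
from h import *
t=np.load('top0.npz'); s=np.load('scene0.npz')
W=s['W'];im=s['im'].astype(int)
m=(np.abs(W[...,:2]-[.485,-.282])<.025).all(-1)&(W[...,2]>.057)&(W[...,2]<.084)&(im.sum(2)<200)
for v in range(262,292):
    q=np.nonzero(m[v])[0]
    if len(q): print(v,q[0],(W[v,q][:,:2]*1000).round(0).astype(int).tolist())
Wt=t['W'];d=t['d']>0
g=d&(np.abs(Wt[...,:2]-[.485,-.282])<.025).all(-1)&(Wt[...,2]>.08); print('top',g.sum(),Wt[g].mean(0),Wt[g].min(0),Wt[g].max(0),cv2.minAreaRect(Wt[g][:,:2].astype(np.float32)*1000))
def R(c,h,zl,zh):
    g=d&(np.abs(Wt[...,:2]-c)<h).all(-1)&(Wt[...,2]>zl)&(Wt[...,2]<zh)
    r=cv2.minAreaRect(Wt[g][:,:2].astype(np.float32)*1000); print(r,cv2.boxPoints(r).round().tolist(),np.median(Wt[g][:,2]))
R([.487,-.28],.04,.046,.054); R([.597,.083],[.11,.14],.086,.094)
# reader yaw by moments
g=d&(np.abs(Wt[...,:2]-[.597,.083])<[.11,.14]).all(-1)&(Wt[...,2]>.086)
print(Wt[g].mean(0)); C=np.cov(Wt[g][:,:2].T); print(np.degrees(.5*np.arctan2(2*C[0,1],C[0,0]-C[1,1])))
# reader yaw + slot from grey intensity subpixel
T=t['im'].astype(float).sum(2)
print(T[196:210,246:278:3].astype(int))
w=np.clip(T[196:210,244:280].max(1,keepdims=True)*0+270-T[196:210,244:280],0,None)
E
```

```text
274 379 [[477, -275]]
275 379 [[476, -276], [475, -280], [477, -282], [488, -292], [491, -291]]
276 379 [[477, -275], [476, -279], [478, -280], [476, -285], [478, -287], [484, -293], [486, -293], [490, -293], [494, -292]]
277 379 [[477, -275], [478, -278], [475, -284], [475, -286], [476, -288], [479, -292], [482, -292], [487, -290], [486, -294], [488, -294], [492, -293]]
278 380 [[476, -280], [478, -281], [476, -285], [478, -287], [476, -292], [479, -292], [482, -292], [484, -293], [487, -293], [489, -294], [492, -293]]
279 380 [[474, -282], [474, -285], [477, -285], [475, -290], [476, -292], [479, -292], [481, -293], [482, -295], [486, -294], [490, -293], [492, -294]]
280 380 [[478, -278], [478, -280], [477, -285], [475, -290], [476, -293], [478, -293], [483, -291], [485, -292], [487, -293], [493, -290], [489, -298]]
281 380 [[476, -280], [476, -284], [476, -286], [477, -288], [475, -294], [481, -291], [480, -295], [481, -297], [489, -291], [491, -292], [493, -294]]
282 379 [[476, -277], [477, -279], [477, -282], [477, -285], [474, -291], [477, -292], [480, -291], [479, -295], [484,
[... 1082 characters left out ...]
 0.08233981 0.09096741]
86.06575992527426
[[323 328 329 330 331 340 336 340 340 348 339]
 [327 329 332 331 337 336 340 340 340 349 341]
 [331 326 329 335 338 333 339 339 340 346 340]
 [329 308 283 299 304 317 326 327 325 333 338]
 [320 287 173 192 203 223 232 252 242 256 334]
 [325 263 100  99 129 126 115 139 143 140 332]
 [323 243 101  87 108 115  96  88 109  84 338]
 [325 238 106  93 102 127 111 100  96  95 338]
 [326 248 122 103 104 128 124 113  88  92 338]
 [323 259 202 194 184 180 161 158 122 119 336]
 [320 315 308 305 308 294 264 257 228 219 337]
 [325 331 332 331 338 336 330 327 325 319 341]
 [324 327 330 333 335 335 337 334 339 337 338]
 [325 324 331 331 334 331 329 335 339 333 339]]
```

```bash
cat > go.py <<'E'
import sys
from h import *
from scipy.spatial.transform import Rotation as R
x,y,z,yaw=map(float,sys.argv[1:5])
o=ctrl.get_obs(); R0=R.from_euler('xyz',o['eef_rot']); Rt=R.from_euler('xyz',[np.pi,0,yaw])
print('shift mm',(R0.inv().apply(np.array([x,y,z])-o['ee_pos'])*1000).round(1),'turn',(R0.inv()*Rt).as_rotvec().round(4), 'q',o['qpos'].round(2),'t',o['time_s'])
E
python3 go.py .4865 -.2805 .17 -.07; python3 go.py .4865 -.2805 .058 -.07
```

```text
shift mm [311.5 -82.5  35.1] turn [-1.000e-03  2.000e-04  5.298e-01] q [-1.18  0.3   1.52 -0.    1.32 -0.07] t 0.1
shift mm [311.5 -82.3 147.1] turn [-1.000e-03  2.000e-04  5.298e-01] q [-1.18  0.3   1.52 -0.    1.32 -0.07] t 0.1
```

Units first: shifts go in shares of 1000 mm and turns go in shares of 2 pi rad. So 311.5 mm / 1000 = 0.3115, -82.5 mm / 1000 = -0.0825, 0.53 rad / 6.2832 = 0.0844.

Emit:
arm_command --plan '[[[0.031,-0.008,0.003,0,0,0.008,-1],[0.062,-0.016,0.007,0,0,0.0175,-1],[0.093,-0.025,0.01,0,0,0.0255,-1],[0.125,-0.033,0.014,0,0,0.0334,-1],[0.156,-0.041,0.017,0,0,0.043,-1],[0.187,-0.05,0.021,0,0,0.0509,-1],[0.218,-0.058,0.025,0,0,0.0589,-1],[0.25,-0.066,0.028,0,0,0.0668,-1],[0.28,-0.074,0.032,0,0,0.0764,-1],[0.3115,-0.0825,0.035,0,0,0.0844,-1],[0.3115,-0.0825,0.035,0,0,0.0844,-1],[0.3115,-0.0825,0.035,0,0,0.0844,-1]]]'

```text
time_s: 1.3
ee_pos: [0.4866, -0.2804, 0.17]
eef_rot: [-3.141, 0.001, -0.068]
force: [0.2, 0.4, -0.7]
grip_width: 0.0939
grip_force: 0.0
```

```bash
python3 go.py .4865 -.2805 .058 -.07; python3 - <<'E'
from h import *
im,d,W=cloud('scene'); a=im[220:320,330:460]
im2,d2,_=cloud('top'); b=im2[195:270,350:450]
cv2.imwrite('pics/d.png',np.hstack([cv2.resize(a,(520,400)),cv2.resize(b,(280,400))])[:, :800])
E
```

```text
shift mm [  0.    0.2 112. ] turn [-0.0003  0.0009  0.0016] q [-0.59  0.36  1.53 -0.    1.26  1.05] t 1.3
```

View pics/d.png

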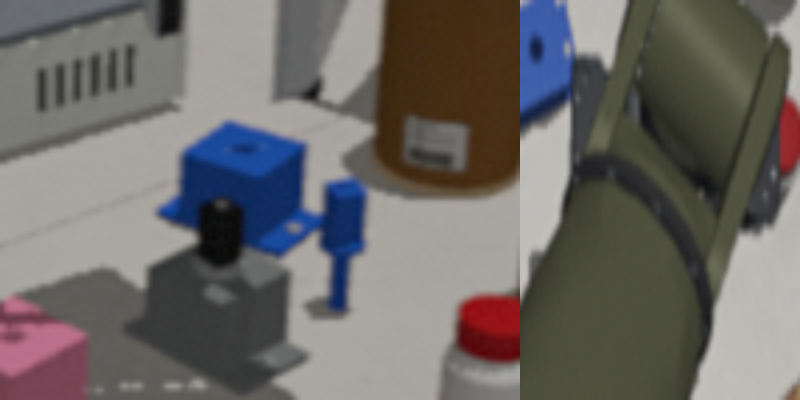

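The pin's grip is at about (220,232) in the left crop, unobstructed, with the blue look-alike well clear to its right. I'll descend and grip.

Scaled: 112 mm / 1000 = 0.112, 104 mm / 1000 = 0.104.

Emit:
arm_command --plan '[[[0,0,0.028,0,0,0,-1],[0,0,0.056,0,0,0,-1],[0,0,0.084,0,0,0,-1],[0,0,0.104,0,0,0,-1],[0,0,0.112,0,0,0,-1],[0,0,0.112,0,0,0,-1],[0,0,0.112,0,0,0,0.2],[0,0,0.112,0,0,0,0.6],[0,0,0.112,0,0,0,1],[0,0,0.112,0,0,0,1],[0,0,0.112,0,0,0,1],[0,0,0.112,0,0,0,1]]]' --squeeze 15

```text
time_s: 2.6
ee_pos: [0.4866, -0.2807, 0.0585]
eef_rot: [3.142, -0.0, -0.07]
force: [0.4, 0.6, 0.3]
grip_width: 0.0494
grip_force: 0.0
```

Emit:
arm_command --plan '[[[0,0,0,0,0,0,1],[0,0,0,0,0,0,1],[0,0,0,0,0,0,1]]]' --squeeze 40

```text
time_s: 2.9
ee_pos: [0.4866, -0.2807, 0.0584]
eef_rot: [-3.142, 0.0, -0.07]
force: [-0.6, 0.4, -0.2]
grip_width: 0.0256
grip_force: 0.0
```

Emit:
arm_command --plan '[[[0,0,0,0,0,0,1],[0,0,0,0,0,0,1],[0,0,0,0,0,0,1],[0,0,0,0,0,0,1],[0,0,0,0,0,0,1],[0,0,0,0,0,0,1]]]' --squeeze 40

```text
time_s: 3.5
ee_pos: [0.4867, -0.2819, 0.0588]
eef_rot: [3.139, -0.001, -0.07]
force: [-2.1, -6.5, -0.7]
grip_width: 0.0197
grip_force: 39.8
```

Scaled: -130 mm / 1000 = -0.13, 1.5 mm / 1000 = 0.0015.

Emit:
arm_command --plan '[[[0,0.0015,0,0,0,0,1],[0,0.0015,0,0,0,0,1],[0,0.0015,-0.01,0,0,0,1],[0,0.0015,-0.03,0,0,0,1],[0,0.0015,-0.055,0,0,0,1],[0,0.0015,-0.08,0,0,0,1],[0,0.0015,-0.11,0,0,0,1],[0,0.0015,-0.13,0,0,0,1],[0,0.0015,-0.13,0,0,0,1],[0,0.0015,-0.13,0,0,0,1]]]'

```text
time_s: 4.5
ee_pos: [0.4863, -0.2819, 0.188]
eef_rot: [-3.141, 0.0, -0.07]
force: [0.2, 0.2, -1.1]
grip_width: 0.0199
grip_force: 39.9
```

```bash
python3 go.py .597 .0825 .19 -.07; python3 - <<'E'
from h import *
im,d,W=cloud('scene'); k=cams.camera_info('scene');o=ctrl.get_obs()
p=k['world_to_cam']@[*o['ee_pos'],1]; u=int(k['fx']*p[0]/p[2]+k['cx']);v=int(k['fy']*p[1]/p[2]+k['cy']);print(u,v)
m=(np.abs(W[...,:2]-o['ee_pos'][:2])<.02).all(-1)&(d>0)
for zl,zh in((-.05,-.04),(-.04,-.03),(-.03,-.02),(-.02,-.012),(-.008,-.003)):
    q=m&(W[...,2]>o['ee_pos'][2]+zl)&(W[...,2]<o['ee_pos'][2]+zh)
    vv,uu=np.nonzero(q); print(zl,q.sum(),(W[q].mean(0)-o['ee_pos']).round(4) if q.any() else '',uu.mean() if q.any() else '')
q=m&(W[...,2]<o['ee_pos'][2]+0.03);print('zmin',W[q][:,2].min()-o['ee_pos'][2])
cv2.imwrite('pics/e.png',cv2.resize(im[v-60:v+60,u-80:u+80],None,fx=5,fy=5))
E
```

```text
shift mm [  84.9 -371.3   -1.9] turn [-0.0003  0.0004 -0.0001] q [-0.59  0.34  1.51  0.    1.29  1.05] t 4.5
386 229
-0.05 11 [-0.0029 -0.0021 -0.0433] 385.09090909090907
-0.04 25 [-0.0038 -0.0032 -0.035 ] 385.28
-0.03 25 [-0.004  -0.004  -0.0249] 385.72
-0.02 22 [-0.0045 -0.0027 -0.0165] 385.22727272727275
-0.008 16 [-0.0069 -0.008  -0.0043] 386.375
zmin -0.5943150028883772
```

View pics/e.png

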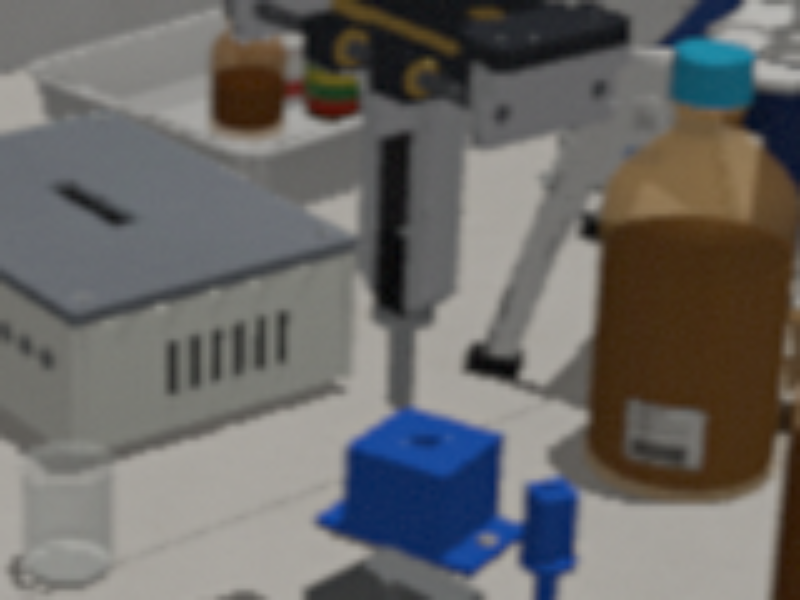

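The pin hangs vertically between the fingers, with its shaft at about (400,360) in the crop. The slot is visible at about (95,203) in the crop.

```bash
python3 go.py .595 .059 .17 -.07; python3 - <<'E'
from h import *
for n in('scene','top'):
    im,d,W=cloud(n); k=cams.camera_info(n); T=np.linalg.inv(k['world_to_cam'])
    p=k['world_to_cam']@[.597,.0825,.09,1]; u=int(k['fx']*p[0]/p[2]+k['cx']);v=int(k['fy']*p[1]/p[2]+k['cy'])
    g=im.astype(int).sum(2); s=np.zeros_like(g,bool); s[v-14:v+14,u-18:u+18]=1; bg=np.median(g[s]); m=s&(g<bg*.6)
    vv,uu=np.nonzero(m); w=(bg-g[m]); U,V=(uu*w).sum()/w.sum(),(vv*w).sum()/w.sum()
    c=T[:3,3]; r=T[:3,:3]@[(U-k['cx'])/k['fx'],(V-k['cy'])/k['fy'],1]
    for z in(.085,.09): print(n,m.sum(),(c+r*(z-c[2])/r[2]).round(4))
E
```

```text
shift mm [  84.8 -347.6   17.5] turn [-0.0009  0.0015 -0.0001] q [-0.59  0.34  1.51  0.    1.29  1.05] t 4.55
scene 37 [0.605  0.0895 0.085 ]
scene 37 [0.5975 0.0796 0.09  ]
top 126 [0.5992 0.0824 0.085 ]
top 126 [0.5978 0.0819 0.09  ]
```

Scaled: -348 mm / 1000 = -0.348, -338 mm / 1000 = -0.338.

Emit:
arm_command --plan '[[[0.009,-0.035,0,0,0,0,1],[0.017,-0.07,0,0,0,0,1],[0.026,-0.105,0,0,0,0,1],[0.035,-0.14,0,0,0,0,1],[0.043,-0.175,0,0,0,0,1],[0.052,-0.21,0,0,0,0,1],[0.06,-0.245,0,0,0,0,1],[0.069,-0.28,0.004,0,0,0,1],[0.077,-0.315,0.01,0,0,0,1],[0.082,-0.338,0.02,0,0,0,1],[0.085,-0.348,0.03,0,0,0,1],[0.085,-0.348,0.03,0,0,0,1]]]'

```text
time_s: 5.85
ee_pos: [0.595, 0.0596, 0.1561]
eef_rot: [3.141, 0.004, -0.069]
force: [0.6, -0.5, -0.6]
grip_width: 0.0198
grip_force: 39.9
```

Emit:
arm_command --plan '[[[0,0,0.01,0,0,0,1],[0,0,0.01,0,0,0,1],[0,0,0.01,0,0,0,1],[0,0,0.01,0,0,0,1]]]'

```text
time_s: 6.25
ee_pos: [0.5958, 0.0583, 0.1489]
eef_rot: [-3.142, -0.001, -0.071]
force: [0.2, 0.0, -0.8]
grip_width: 0.02
grip_force: 39.9
```

```bash
python3 go.py .5955 .059 .14 -.07; python3 - <<'E'
from h import *
a,_,_=cloud('scene'); k=cams.camera_info('scene');o=ctrl.get_obs()
def px(k,p):
    p=k['world_to_cam']@[*p,1]; return k['fx']*p[0]/p[2]+k['cx'],k['fy']*p[1]/p[2]+k['cy']
e=o['ee_pos'];u,v=px(k,[e[0],e[1],.1]);u,v=int(u),int(v);print(u,v,px(k,[e[0],e[1],e[2]-.048]))
b,_,_=cloud('top');k2=cams.camera_info('top');u2,v2=map(int,px(k2,[e[0],e[1],.1]))
cv2.imwrite('pics/f.png',np.hstack([cv2.resize(a[v-40:v+35,u-33:u+34],None,fx=8,fy=8,interpolation=2),cv2.resize(b[v2-37:v2+38,u2-15:u2+16],None,fx=8,fy=8)])[:600,:800])
E
```

```text
shift mm [-0.4 -0.6  8.9] turn [-0.0001 -0.0007 -0.0011] q [ 0.04  0.46  1.44 -0.    1.24  1.68] t 6.25
328 208 (np.float64(328.45936777366796), np.float64(208.29986011460366))
```

View pics/f.png

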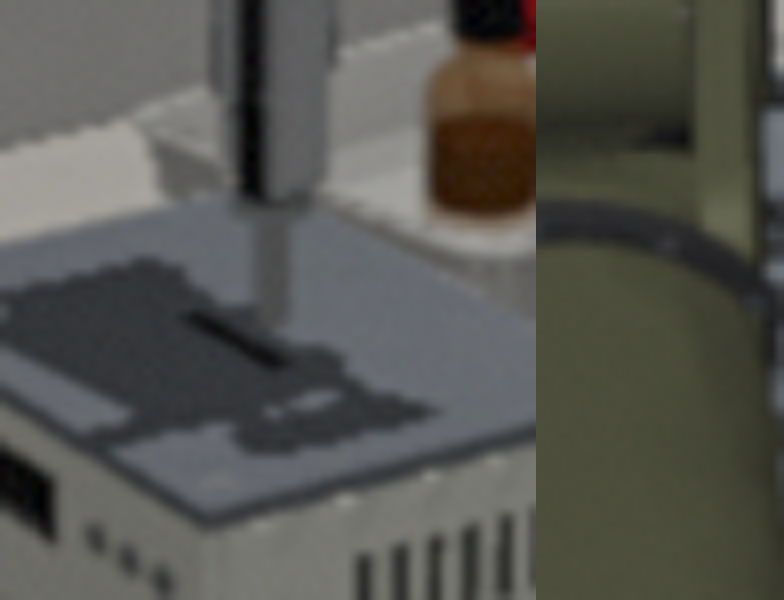

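The tip in the scene crop is at (270,320), which matches the predicted pixel. It sits above the near part of the slot at (240,340). I'll lower it in small, checked steps.

Scaled: 13 mm / 1000 = 0.013, 11 mm / 1000 = 0.011.

Emit:
arm_command --plan '[[[0,0,0.003,0,0,0,1],[0,0,0.006,0,0,0,1],[0,0,0.009,0,0,0,1],[0,0,0.011,0,0,0,1],[0,0,0.013,0,0,0,1],[0,0,0.013,0,0,0,1],[0,0,0.013,0,0,0,1]]]'

```text
time_s: 7.05
ee_pos: [0.5957, 0.059, 0.1355]
eef_rot: [-3.142, -0.0, -0.07]
force: [-0.2, 0.7, -0.8]
grip_width: 0.0195
grip_force: 39.9
```

Scaled: 4 mm / 1000 = 0.004, 2 mm / 1000 = 0.002.

Emit:
arm_command --plan '[[[0,0,0.002,0,0,0,1],[0,0,0.004,0,0,0,1],[0,0,0.004,0,0,0,1],[0,0,0.004,0,0,0,1]]]'

```text
time_s: 7.45
ee_pos: [0.5957, 0.059, 0.1314]
eef_rot: [3.142, 0.0, -0.07]
force: [-0.2, 0.4, -1.2]
grip_width: 0.0198
grip_force: 39.9
```

Scaled: 14 mm / 1000 = 0.014, 12 mm / 1000 = 0.012.

Emit:
arm_command --plan '[[[0,0,0.004,0,0,0,1],[0,0,0.008,0,0,0,1],[0,0,0.012,0,0,0,1],[0,0,0.014,0,0,0,1],[0,0,0.014,0,0,0,1],[0,0,0.014,0,0,0,1]]]'

```text
time_s: 8.05
ee_pos: [0.5957, 0.059, 0.1175]
eef_rot: [-3.142, -0.0, -0.07]
force: [-0.7, 0.3, -0.3]
grip_width: 0.0195
grip_force: 39.9
```

Scaled: 4 mm / 1000 = 0.004, 2 mm / 1000 = 0.002.

Emit:
arm_command --plan '[[[0,0,0.002,0,0,0,1],[0,0,0.004,0,0,0,1],[0,0,0.004,0,0,0,1],[0,0,0.004,0,0,0,1]]]'

```text
time_s: 8.45
ee_pos: [0.5959, 0.059, 0.1138]
eef_rot: [-3.142, -0.001, -0.07]
force: [-0.2, -0.4, 2.2]
grip_width: 0.0197
grip_force: 39.9
```

Touch on the deck at the expected height. I'll press slightly and start sliding along +y (tool −y).

Scaled: 2.5 mm / 1000 = 0.0025, 1.5 mm / 1000 = 0.0015.

Emit:
arm_command --plan '[[[0,0,0.0015,0,0,0,1],[0,0,0.0025,0,0,0,1],[0,0,0.0025,0,0,0,1],[0,0,0.0025,0,0,0,1]]]'

```text
time_s: 8.85
ee_pos: [0.5958, 0.059, 0.1111]
eef_rot: [-3.142, -0.0, -0.07]
force: [0.9, -0.2, 4.2]
grip_width: 0.0195
grip_force: 39.9
```

Scaled: -3 mm / 1000 = -0.003, -2 mm / 1000 = -0.002.

Emit:
arm_command --plan '[[[0,-0.001,0,0,0,0,1],[0,-0.002,0,0,0,0,1],[0,-0.003,0,0,0,0,1],[0,-0.003,0,0,0,0,1]]]'

```text
time_s: 9.25
ee_pos: [0.596, 0.0615, 0.1111]
eef_rot: [3.141, -0.0, -0.07]
force: [-0.5, -3.9, 4.9]
grip_width: 0.0201
grip_force: 39.9
```

Scaled: -3.5 mm / 1000 = -0.0035, -3 mm / 1000 = -0.003.

Emit:
arm_command --plan '[[[0,-0.0015,0,0,0,0,1],[0,-0.003,0,0,0,0,1],[0,-0.0035,0,0,0,0,1],[0,-0.0035,0,0,0,0,1]]]'

```text
time_s: 9.65
ee_pos: [0.5962, 0.065, 0.1111]
eef_rot: [3.141, -0.0, -0.07]
force: [0.3, -2.9, 5.0]
grip_width: 0.02
grip_force: 39.9
```

Scaled: -3.5 mm / 1000 = -0.0035, -3 mm / 1000 = -0.003.

Emit:
arm_command --plan '[[[0,-0.0015,0,0,0,0,1],[0,-0.003,0,0,0,0,1],[0,-0.0035,0,0,0,0,1],[0,-0.0035,0,0,0,0,1]]]'

```text
time_s: 10.05
ee_pos: [0.5965, 0.0685, 0.1111]
eef_rot: [3.141, -0.0, -0.07]
force: [-1.0, -2.5, 5.7]
grip_width: 0.0197
grip_force: 39.9
```

Scaled: -3.5 mm / 1000 = -0.0035, -3 mm / 1000 = -0.003.

Emit:
arm_command --plan '[[[0,-0.0015,0,0,0,0,1],[0,-0.003,0,0,0,0,1],[0,-0.0035,0,0,0,0,1],[0,-0.0035,0,0,0,0,1]]]'

```text
time_s: 10.45
ee_pos: [0.5967, 0.0719, 0.1111]
eef_rot: [3.141, -0.0, -0.07]
force: [0.4, -4.6, 5.4]
grip_width: 0.0196
grip_force: 39.9
```

Scaled: -3.5 mm / 1000 = -0.0035, -3 mm / 1000 = -0.003.

Emit:
arm_command --plan '[[[0,-0.0015,0,0,0,0,1],[0,-0.003,0,0,0,0,1],[0,-0.0035,0,0,0,0,1],[0,-0.0035,0,0,0,0,1]]]'

```text
time_s: 10.85
ee_pos: [0.597, 0.0755, 0.1111]
eef_rot: [3.141, -0.0, -0.07]
force: [-0.2, -3.2, 4.7]
grip_width: 0.0196
grip_force: 39.9
```

Scaled: -3.5 mm / 1000 = -0.0035, -3 mm / 1000 = -0.003.

Emit:
arm_command --plan '[[[0,-0.0015,0,0,0,0,1],[0,-0.003,0,0,0,0,1],[0,-0.0035,0,0,0,0,1],[0,-0.0035,0,0,0,0,1]]]'

```text
time_s: 11.25
ee_pos: [0.5972, 0.0791, 0.1111]
eef_rot: [3.141, -0.0, -0.07]
force: [-0.1, -3.2, 5.1]
grip_width: 0.02
grip_force: 39.9
```

Scaled: -3.5 mm / 1000 = -0.0035, -3 mm / 1000 = -0.003.

Emit:
arm_command --plan '[[[0,-0.0015,0,0,0,0,1],[0,-0.003,0,0,0,0,1],[0,-0.0035,0,0,0,0,1],[0,-0.0035,0,0,0,0,1]]]'

```text
time_s: 11.65
ee_pos: [0.5972, 0.0837, 0.1106]
eef_rot: [-3.14, 0.0, -0.07]
force: [0.6, 3.9, 1.0]
grip_width: 0.0199
grip_force: 39.9
```

The downward force fell and the hole edge now pulls the pin in +y, so the tip is entering the hole. I'll nudge on towards its centre.

Scaled: -1.5 mm / 1000 = -0.0015, -1 mm / 1000 = -0.001.

Emit:
arm_command --plan '[[[0,-0.001,0,0,0,0,1],[0,-0.0015,0,0,0,0,1],[0,-0.0015,0,0,0,0,1]]]'

```text
time_s: 11.95
ee_pos: [0.5973, 0.0844, 0.1106]
eef_rot: [3.141, 0.001, -0.07]
force: [0.4, 0.0, -1.3]
grip_width: 0.0201
grip_force: 39.9
```

Fz is now zero and so are the lateral forces: the pin is free in the hole. I'll lower it a little and check.

Emit:
arm_command --plan '[[[0,-0.0005,0.001,0,0,0,1],[0,-0.0005,0.003,0,0,0,1],[0,-0.0005,0.004,0,0,0,1],[0,-0.0005,0.004,0,0,0,1]]]'

```text
time_s: 12.35
ee_pos: [0.5974, 0.0849, 0.1067]
eef_rot: [3.142, 0.0, -0.07]
force: [0.6, -0.8, 0.0]
grip_width: 0.0198
grip_force: 39.9
```

Scaled: 5.5 mm / 1000 = 0.0055, 4 mm / 1000 = 0.004.

Emit:
arm_command --plan '[[[0,0,0.002,0,0,0,1],[0,0,0.004,0,0,0,1],[0,0,0.0055,0,0,0,1],[0,0,0.0055,0,0,0,1],[0,0,0.0055,0,0,0,1]]]'

```text
time_s: 12.85
ee_pos: [0.5975, 0.0849, 0.1014]
eef_rot: [3.142, 0.0, -0.07]
force: [-0.0, 0.2, -0.9]
grip_width: 0.0197
grip_force: 39.9
```

Scaled: 2.5 mm / 1000 = 0.0025, 2 mm / 1000 = 0.002.

Emit:
arm_command --plan '[[[0,0,0.001,0,0,0,1],[0,0,0.002,0,0,0,1],[0,0,0.0025,0,0,0,1],[0,0,0.0025,0,0,0,1],[0,0,0.0025,0,0,0,1]]]'

```text
time_s: 13.35
ee_pos: [0.5975, 0.0849, 0.0989]
eef_rot: [-3.142, 0.0, -0.07]
force: [-0.5, -0.2, -0.6]
grip_width: 0.02
grip_force: 39.9
```

Scaled: 1.5 mm / 1000 = 0.0015, 0.7 mm / 1000 = 0.0007.

Emit:
arm_command --plan '[[[0,0,0.0007,0,0,0,1],[0,0,0.0015,0,0,0,1],[0,0,0.0015,0,0,0,1],[0,0,0.0015,0,0,0,1]]]'

```text
time_s: 13.75
ee_pos: [0.5977, 0.0849, 0.0986]
eef_rot: [-3.141, -0.001, -0.07]
force: [-5.5, -0.6, 9.2]
grip_width: 0.0197
grip_force: 40.0
```

The collar meets the cover at the expected height with about 10 N. I'll ease off, release and retreat.

Scaled: -0.8 mm / 1000 = -0.0008.

Emit:
arm_command --plan '[[[0,0,-0.0008,0,0,0,1],[0,0,-0.0008,0,0,0,0.9],[0,0,-0.0008,0,0,0,0.5],[0,0,-0.0008,0,0,0,0],[0,0,-0.0008,0,0,0,-0.5],[0,0,-0.0008,0,0,0,-0.5],[0,0,-0.0008,0,0,0,-0.5],[0,0,-0.0008,0,0,0,-0.5],[0,0,-0.0008,0,0,0,-0.5]]]' --squeeze 5

```text
time_s: 14.65
ee_pos: [0.5975, 0.0849, 0.0982]
eef_rot: [3.142, 0.0, -0.07]
force: [-0.9, -0.6, -0.0]
grip_width: 0.0677
grip_force: 0.0
```

Emit:
arm_command --plan '[[[0,0,-0.01,0,0,0,-0.5],[0,0,-0.03,0,0,0,-0.5],[0,0,-0.06,0,0,0,-0.5],[0,0,-0.09,0,0,0,-0.5],[0,0,-0.12,0,0,0,-0.5],[0,0,-0.12,0,0,0,-0.5],[0,0,-0.12,0,0,0,-0.5],[0,0,-0.12,0,0,0,-0.5]]]'

```text
time_s: 15.45
ee_pos: [0.5971, 0.0849, 0.2173]
eef_rot: [3.141, 0.002, -0.07]
force: [0.4, -0.3, -0.5]
grip_width: 0.0706
grip_force: 0.0
```

```bash
python3 - <<'E'
from h import *
im,d,W=cloud('scene')
m=(d>0)&(np.abs(W[...,:2]-[.597,.085])<.02).all(-1)&(W[...,2]>.1)&(W[...,2]<.15); print(W[m].max(0),W[m].min(0),np.sort(W[m][:,2])[-12:].round(3))
cv2.imwrite('pics/g.png',cv2.resize(im[150:250,260:390],None,fx=5,fy=5)); print(ctrl.get_obs())
E
```

```text
[0.60658035 0.09295039 0.13335459] [0.58392313 0.06927494 0.10046619] [0.13  0.13  0.131 0.131 0.131 0.131 0.131 0.132 0.132 0.132 0.132 0.133]
{'time_s': 15.5, 'qpos': array([8.04752398e-02, 4.12469484e-01, 1.34227152e+00, 3.55237985e-06,
       1.38876713e+00, 1.72148470e+00]), 'joint_vel': array([ 4.37644538e-04,  2.75024995e-03, -6.64938994e-04, -2.30699047e-05,
        1.67894188e-03, -5.03449125e-04]), 'tau': array([ 1.55665196e-02, -6.12053275e+01, -3.65400445e+01,  4.68274578e-03,
       -6.86292071e-02, -7.54483017e-05]), 'ee_pos': array([0.59711091, 0.08487643, 0.21712756]), 'eef_rot': array([ 3.14130856e+00,  1.89430224e-03, -7.02140497e-02]), 'force': array([-0.17837008, -0.11097146, -0.11399733]), 'moment': array([ 0.01374384,  0.08117905, -0.0226904 ]), 'grip_force': 0.0, 'grip_width': 0.07035896459852449}
```

View pics/g.png

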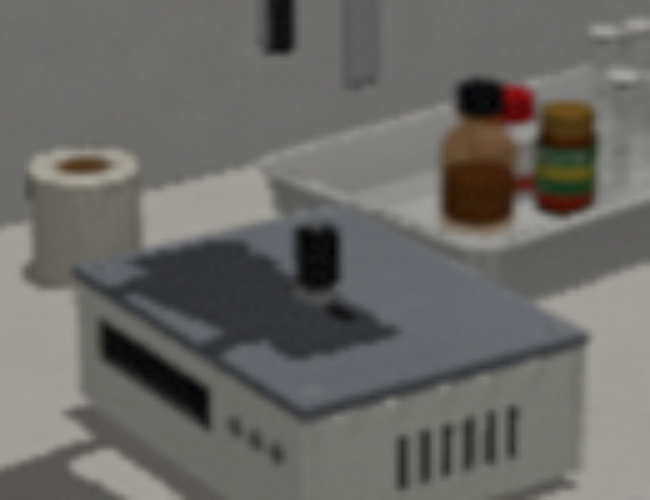

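The pin stands upright with its collar on the cover (grip at about (318,258), collar at (316,293)), and the fingers are clear above it.

```bash
python3 -c "
from station import ctrl
print(ctrl.hand_in())"
```

```text
the job is handed in; nothing more can be done
None
```

The transit pin is in the carriage's locking hole, upright with its collar on the cover and released. The job was handed in at about 15.5 s; no verdict came back. Measured forces stayed around 10 N or below.

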